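# Press the lid home on a tin and keep the press held down

## Robot

A 7-joint arm with a two-finger parallel gripper is mounted at the origin on the work surface. World frame = base frame: x ahead of the robot, y to its left, z up, the work surface at z = 0. Lengths are in m, angles in rad, forces in N, time in s.
With the tool pointing down it reaches from about 0.425 to 0.975 m from the base axis. Payload 16.7 kg.
Tool frame: the origin (TCP) lies on the centre line of the jaws, within the pads' length; the fingertips stand 17 mm ahead of it and the grasp point (between the pads) lies 2 mm behind it (manip.finger_overhang is the distance from the TCP to the fingertips, in m); x points along the fingers, z is the direction in which the jaws open and shut, and the axes are right-handed (so a half turn about x gives the same grasp; the last joint's range is limited). The gripper opens to 85 mm and grips with 20 to 120 N. Pads are 22 mm wide; open, the fingers measure 114 mm over their backs; the gripper's body (76 mm by 85 mm) begins 54 mm behind the grasp point. The pads swing forward as they close: fully open they stand 13 mm farther back than shut.
Start: joints at [-1.442, 0.426, 0.074, 1.606, -0.034, 1.111, -0.067], TCP at [0.186, 0.649, 0.248] pointing down, gripper open.
Joint ranges: [-2.85, 2.85], [-0.5, 2.14], [-1.23, 1.37], [0.21, 2.46], [-1.02, 4.16], [0.16, 2.05], [-2.73, 2.73]. Speed limits (rad/s): [1.89, 1.89, 2.39, 2.39, 3.01, 3.01, 3.01].

## Interface

Orientations are given as [roll, pitch, yaw] about the fixed x, y, z axes, in that order (R = Rz(yaw) Ry(pitch) Rx(roll)).
In Python, from station import readout, cams, order, manip gives the robot as it stands.
- The arm moves only by the shell command python3 -m crank 'ROWS' [OPENING] [FORCE]. ROWS is JSON, a list of rows, each a list of 4 numbers: the shift along the tool's x, y, z in mm, then the turn about the tool's x in degrees. In form: [[tx, ty, tz, roll], ...]. A call has 1 to 20 rows; each row is the pose to reach, as a shift and turn from the pose measured when the call began, along the tool's axes at that moment; what a row does not reach only later rows make up. A row lasts 1/8 s, in which the tool goes at most 62.5 mm and 10.7 degrees, less where a joint would pass 70% of its speed; a pose out of reach is approached as far as the arm can. A call with a gripper value outside its range is refused whole. OPENING is the opening in per cent of the stroke, from 0 (shut) to 100 (fully open), set as the call begins (- or left out, the last holds). The fingers move at their own pace and stop on an object; FORCE is the grip in N (left out, the last holds). Time passes only in rows, so rows that repeat a pose let the fingers close. It gives the time, the measured TCP pose, the force and the opening at its end, in the units of the state.
- readout.state(): the state, without advancing time (a new reading comes with each control period).
- cams.read_camera(name): name is "scene" or "top" or "wrist"; returns a dict with "frame" (420x560x3 uint8, red, green, blue), "z_map" (420x560 float32, m along the optical axis (not along the pixel's ray), 0 where there is no reading), "fx", "fy", "cx", "cy" (pixels), "extrinsics" (4x4, takes a point from camera to world coordinates); the wrist camera has in their place "mount" (4x4, takes a point from camera to tool coordinates, whose origin is the TCP and whose axes are the tool frame's). Camera axes: x right, y down, z forward; pixel columns grow to the right and rows downward; lengths in m; the calibration is good to about 2 mm. A picture is of the moment at which its call begins: read the wrist's pose just before it.
- order.finish_job(): hands the job in, once; it reports no verdict.
The state is a dict: "t": time; "qpos": joint angles; "joint_velocities": joint speeds; "tau": joint torques, N m; "tool_pos": TCP position; "tool_rot": TCP orientation; "contact_force": force on the tool from outside, world axes, zero at the start; "wrist_torque": the same for the moment, N m; "opening": opening from 0.0 (shut) to 1.0 (fully open).
Only numpy, scipy, OpenCV 4.12 (cv2) and the standard library are available. Lean on these libraries where they do the work, as an engineer would, in place of code of your own. Each camera call takes 0.05 s, during which the arm holds its last target. There are 200 camera calls.

## Task

Stand the tin with the raised red lid upright in the round nest of the blue lid press and let go of it. Then bring the sprung press arm down by its black handle until the arm is level, not past level, so that the pad pushes the red lid fully home, and keep holding the arm there against its spring: you finish while still holding it down, without letting go. Leave the other tins and the canister where they are, and do not tip the red-lidded tin over.

Things in the scene. Friction and masses are not known exactly. Their poses are not given: they have to be found in the camera images.
- tin: The tin to close: aluminium can, 60 mm diameter, 62 mm tall, paper band, about 0.25 kg, upright and loose on the table. Its red slip-on lid (63 mm diameter) first stands 6 mm proud: its top 70.5 mm and its lower edge 56 mm above the tin's underside. Grip the can below the lid. Origin at the centre of the underside, z up.
- tin_lid (a joint): How far the red lid has been pushed down onto its tin (m): 0 = raised as found, 0.006 = fully home (lid top 64.5 mm above the tin's underside). It is a friction fit: about 4 N pushes it down, and it stays.
- lid_top (a point): Centre of the red lid's upper face.
- press: Bench lid press, fixed. Blue base plate 270 x 120 x 12 mm, from x = -100 to +170 mm. Origin on the table under the nest's centre; x points from the nest to the hinge, z up. The aluminium nest block, 96 x 96 mm, reaches 22 mm above the table. Two blue hinge cheeks, 130 mm tall, 58 mm wide over both, stand at x = 125 mm.
- nest (a point): Centre of the nest's floor, 16 mm above the table: a round recess 64 mm in diameter and 6 mm deep, where the tin stands.
- press_hinge (a point): Hinge axis of the press arm, 125 mm beyond the nest centre along the press's x axis and 110.5 mm above the table; the axis runs along the press's y axis.
- press_arm (a joint): Press arm angle (rad): 0 = upright (rest), 1.571 = level over the nest; its stop is past level, at 1.72. It swings towards the press's -x. A spring returns it when let go: about 2.5 N at the handle when upright, 6 to 7 N near level, and 4 to 7 N more once the pad bears on a lid, from about 0.09 rad before level.
- handle (a point): Centre of the black handle, a round bar 22 mm in diameter and 160 mm long along the press's y axis, across the end of the blue arm (beam 24 mm wide, 20 mm thick) 190 mm from the hinge; it is fixed to the arm and so turns with it (300 mm above the table when upright, 110 mm when level).
- handle_left (a point): Middle of the handle's free half on the press's +y side, 52 mm from the handle's centre: room for a grip, fingers either side of the bar.
- handle_right (a point): The same on the press's -y side.
- press_pad: Orange round pad, 38 mm in diameter, on a sprung plunger on the arm's nest side, 125 mm from the hinge, so it comes down over the nest's centre. It sticks out 35 mm from the beam's centre line, where its origin is. Its spring gives 6 N at first and 0.9 N per mm more; with the arm level and the lid home it is pushed in 5 mm.
- sealed_tin: A tin already closed: the same can with a green lid fully home (64.5 mm tall overall). Bystander. Origin at the centre of the underside.
- empty_tin: Empty open steel tin, 66 mm across the rim, 55 mm tall. Bystander. Origin at the centre of the underside.
- canister: Blue plastic bottle with a white cap, 72 mm diameter, 125 mm tall. Bystander. Origin at the centre of the underside.
Mind the look-alikes: they are no part of the job. Leave any purple look-alike of the tin alone.

How it is judged:
On the way, in this order (a step that is already met when the one before it is completed fails the run):
1. the red-lidded tin stands upright in the nest, let go of (horizontal distance between tin and nest below 0.006 m and z of tin in the frame of nest between -0.004 and 0.004 m and angle between tin's own z axis and vertical below 0.08 rad and contact force between the fingers and tin below 0.1 N and value of joint press_arm below 0.3 rad), for 0.2 s.
2. the arm is level, with the lid pushed fully home under the pad (horizontal distance between tin and nest below 0.006 m and z of tin in the frame of nest between -0.004 and 0.004 m and angle between tin's own z axis and vertical below 0.08 rad and value of joint tin_lid above 0.0048 m and value of joint press_arm between 1.51 and 1.63 rad and contact force between press_pad and tin above 5 N and contact force between the fingers and press above 2 N), for 0.3 s.
At the end, for the whole second after the job is handed in: The tin stands upright in the nest (within 6 mm of its centre, 4 mm of its floor), its lid fully home (at least 4.8 of 6 mm), and the gripper is still holding the press arm level (1.51 to 1.63 rad) with the pad bearing on the lid with over 5 N; the bystanders are within 30 mm of where they were (all of step 2 and distance of each of sealed_tin, empty_tin, canister from where it was at the start of the episode below 0.03 m); the arm keeps its last pose, push and grip.
It fails at once if the press arm is forced past level (over 1.66 rad) (value of joint press_arm above 1.66 rad).
It fails at once if the red-lidded tin is tipped over (angle between tin's own z axis and vertical above 0.6 rad).
It fails at once if a bystander is disturbed (distance of any of sealed_tin, empty_tin, canister from where it was at the start of the episode above 0.03 m).
It also fails if it takes over 64 s, if anything falls off the work surface, if the arm or the gripper's body presses on something with over 40 N, if the wrist force passes 120 N, or if a joint passes its speed limit or range.

## Working session

There is one attempt and no reset: what is moved stays moved. The work goes in short steps, Python scripts to look and compute and a shell command to move; the robot and the scene stay as the last step left them, time stands still between calls to the robot, and variables do not carry over. Pictures are saved under pics/ and viewed, about 8 in all and at most 12, crops included, and the job is handed in when it is done.

```bash
mkdir -p pics; ls; python3 - <<'E'
from station import readout, cams, order, manip
import cv2, numpy as np
s=readout.state(); print(s)
print([ (k,getattr(manip,k)) for k in dir(manip) if not k.startswith('_')])
for n in ["scene","top"]:
    c=cams.read_camera(n); cv2.imwrite(f"pics/{n}0.png",c["frame"][:,:,::-1]); print(n,c["fx"],c["cx"],c["cy"],c["extrinsics"].round(3).tolist())
    np.savez(f"{n}0.npz",**c)
E
```

```text
pics
{'t': 0.0, 'qpos': array([-1.44150639,  0.42672296,  0.0738354 ,  1.60658767, -0.03405613,
        1.11082167, -0.06711692]), 'joint_velocities': array([ 6.62448794e-05, -6.25139765e-05,  1.45184989e-03, -1.91111646e-03,
       -2.35652855e-04,  1.83631048e-05,  1.17414721e-03]), 'tau': array([-2.79166226e-03, -9.49842739e+01,  3.75904441e+00, -4.63524878e+01,
        1.90523802e-02,  1.03458922e-02,  6.85263984e-06]), 'tool_pos': array([0.18567843, 0.64856236, 0.24762471]), 'tool_rot': array([-3.04262615,  1.5695149 , -1.75063414]), 'contact_force': array([-0.24841573, -0.1512905 , -0.25724797]), 'wrist_torque': array([-0.0340589 ,  0.00786329, -0.01821807]), 'opening': 1.0003142462732273}
[('Unreachable', <class 'station.Unreachable'>), ('finger_overhang', 0.017)]
scene 446.80676776643685 286.1005987893985 205.42887771658044 [[0.755, 0.547, -0.362, 0.927], [0.656, -0.64, 0.4, -0.38], [-0.013, -0.539, -0.842, 1.077], [0.0, 0.0, 0.0, 1.0]]
top 442.97312419757645 273.49540983264916 204.80903839160595 [[-0.021, -0.998, 0.064, 0.479], [-0.999, 0.019, -0.032, 0.049], [0.031, -0.064, -0.997, 1.389], [0.0, 0.0, 0.0, 1.0]]
```

View pics/scene0.png

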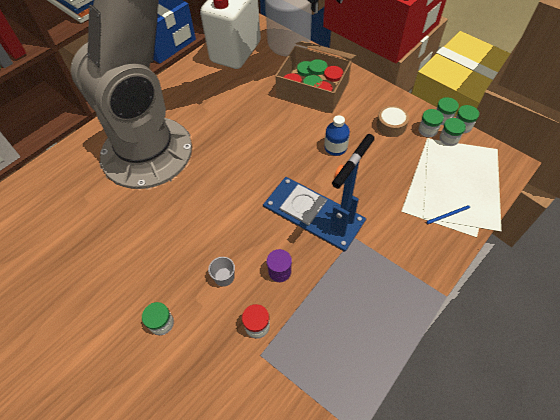

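View pics/top0.png

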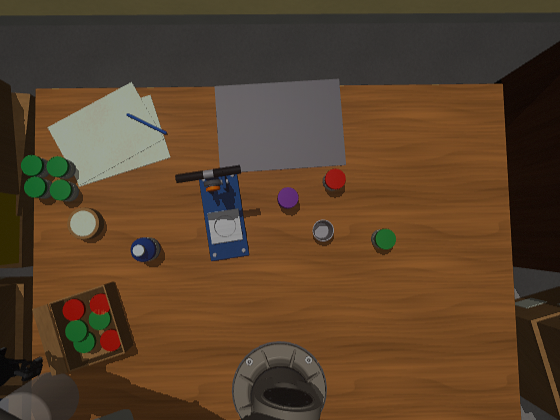

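Candidates for the tin: red lid at top (335,180) / scene (256,318); purple look-alike at top (288,198) / scene (279,265); red lids in the cardboard box at top (73–110,303–340). The one at (335,180) fits, since it is a loose upright tin with a red lid and a paper band. I'll measure it and confirm with a crop.

```bash
cat > h.py <<'E'
import numpy as np, cv2
def ray(c,u,v,z,T=None):
    T=c["extrinsics"] if T is None else T
    d=T[:3,:3]@np.array([(u-c["cx"])/c["fx"],(v-c["cy"])/c["fy"],1.]); o=T[:3,3]
    return o+d*(z-o[2])/d[2]
def blobs(img,lo,hi,mn=30):
    h=cv2.cvtColor(img,cv2.COLOR_RGB2HSV); m=cv2.inRange(h,np.array(lo),np.array(hi))
    n,l,s,ce=cv2.connectedComponentsWithStats(m)
    return [(s[i,4],ce[i].round(1).tolist(),(l==i).astype(np.uint8)) for i in range(1,n) if s[i,4]>=mn]
E
python3 - <<'E'
from h import *
for n in ["scene","top"]:
    c=np.load(f"{n}0.npz"); c={k:c[k] for k in c}
    f=c["frame"]
    for name,lo,hi,z in [("red",(0,170,90),(6,255,255),.0705),("red2",(174,170,90),(180,255,255),.0705),("green",(55,150,50),(75,255,255),.0645),("purple",(130,80,50),(150,255,255),.07),("blue",(105,130,40),(118,255,255),.012)]:
        for a,ce,m in blobs(f,lo,hi,60):
            print(n,name,a,ce,ray(c,*ce,z).round(4), cv2.minAreaRect(cv2.findNonZero(m)) if name=="blue" else cv2.boundingRect(m))
sc=cv2.imread("pics/scene0.png"); tp=cv2.imread("pics/top0.png")
a=cv2.resize(sc[170:350,200:380],(540,540),interpolation=cv2.INTER_CUBIC)
cv2.imwrite("pics/crop1.png",a)
b=cv2.resize(tp[150:270,165:365],(800,480),interpolation=cv2.INTER_CUBIC); cv2.imwrite("pics/crop2.png",b)
E
```

```text
scene red 71 [221.9, 3.2] [-0.2849  0.6255  0.0705] (215, 0, 13, 9)
scene red 1114 [415.7, 23.3] [0.339  0.9885 0.0705] (396, 0, 50, 63)
scene red 143 [11.5, 40.9] [-0.6997 -0.0114  0.0705] (1, 30, 21, 22)
scene red 211 [333.4, 72.4] [0.2716 0.5928 0.0705] (324, 66, 20, 16)
scene red 98 [293.3, 76.8] [0.1842 0.4915 0.0705] (284, 73, 18, 9)
scene red 92 [325.3, 85.5] [0.2896 0.5269 0.0705] (317, 81, 16, 10)
scene red 571 [255.1, 317.3] [ 0.6413 -0.1799  0.0705] (242, 304, 27, 28)
scene green 62 [318.9, 66.3] [0.2122 0.5911 0.0645] (308, 60, 19, 15)
scene green 85 [307.3, 75.4] [0.2108 0.5316 0.0645] (298, 62, 23, 23)
scene green 64 [451.8, 127.3] [0.6884 0.6359 0.0645] (444, 118, 20, 18)
scene green 84 [153.6, 312.3] [ 0.4509 -0.3253  0.0645] (142, 303, 27, 26)
scene purple 640 [279.0, 264.9] [ 0.5953 -0.0447  0.07  ] (267, 249, 24, 33)
scene blue 134 [75.1, 6.0] [-0.7948  0.2929  0.012 ] ((75.0, 6.5), (13.0, 36.0), 90.0)
scene blue 1373 [171.4, 29.4] [-0.3841  0.4429  0.012 ] ((174.0, 31.0), (62.0, 40.0), 90.0)
scene blue 390 [319.1, 29.9] [0.0482 0.801  0.012 ] ((320.0, 27.5), (37.0
[... 1173 characters left out ...]
 33)
top purple 336 [287.5, 197.4] [ 0.5847 -0.0357  0.07  ] (278, 187, 20, 21)
top blue 97 [146.1, 123.5] [0.8292 0.3979 0.012 ] ((146.02894592285156, 123.43988037109375), (42.480560302734375, 2.235818862915039), 25.70995330810547)
top blue 242 [235.2, 190.8] [0.613  0.1233 0.012 ] ((234.75001525878906, 193.75), (39.419342041015625, 10.198039054870605), 78.69007110595703)
top blue 89 [222.0, 185.6] [0.63  0.164 0.012] ((221.5, 185.0), (18.0, 7.0), 90.0)
top blue 1089 [221.5, 229.6] [0.4932 0.1674 0.012 ] ((223.66627502441406, 217.27505493164062), (81.0433349609375, 38.222389221191406), 81.46923065185547)
top blue 261 [144.2, 247.6] [0.4429 0.4047 0.012 ] ((142.5, 249.0), (22.0, 23.0), 90.0)
```

View pics/crop1.png

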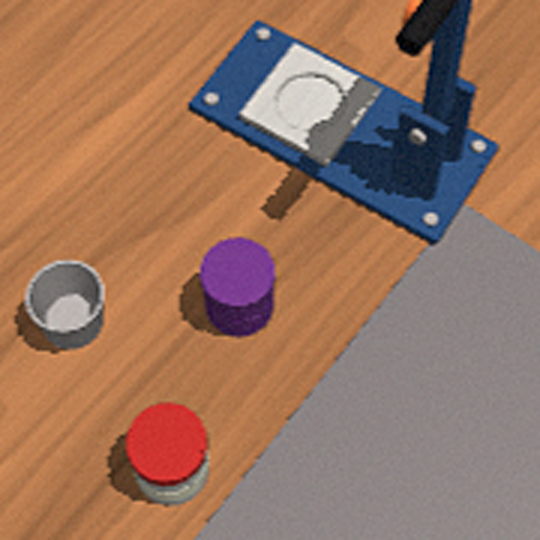

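View pics/crop2.png

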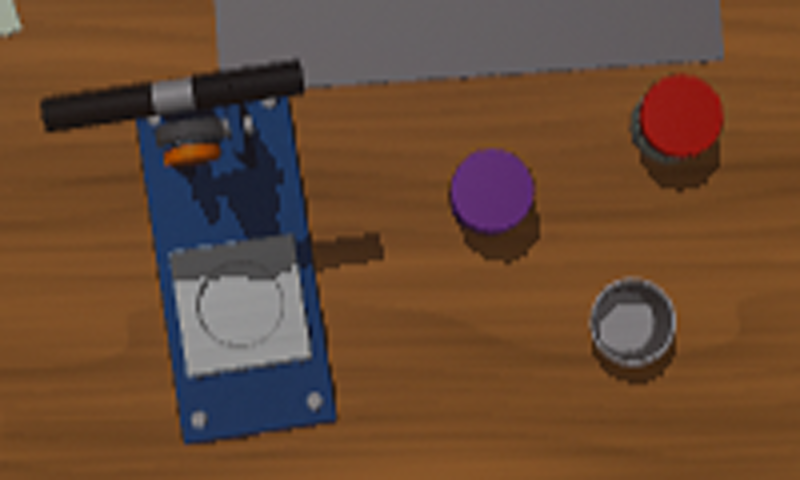

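The crops confirm it: the red-lidded tin with its pale band is at crop2 (682,116) = top (335.5,179). The nest circle is at crop2 (240,304) = top (225,226), and the purple tin at (288,197) is left alone. Next I compute the press frame.

```bash
python3 - <<'E'
from h import *
S={k:v for k,v in np.load("scene0.npz").items()};T={k:v for k,v in np.load("top0.npz").items()}
p1=lambda u,v,z:ray(S,200+(u-1)/3,170+(v-1)/3,z).round(4)
p2=lambda u,v,z:ray(T,165+(u-1.5)/4,150+(v-1.5)/4,z).round(4)
print("nest",p1(312,102,.022),p2(240,304,.022))
C1=np.array([p1(*q,.012) for q in [(257,20),(190,105),(435,242),(497,148)]]); print("plate scene",C1.tolist(),C1.mean(0))
ax=(C1[2]+C1[3]-C1[0]-C1[1])/2; print(np.linalg.norm(ax),np.arctan2(ax[1],ax[0]), "nest:",C1[:2].mean(0)+.1*ax/np.linalg.norm(ax))
a,b=p2(185,441,.012),p2(335,420,.012); print("low edge",a,b,np.linalg.norm(a-b)); e=a-b; print("yaw from lowedge",np.arctan2(e[1],e[0])-np.pi/2)
# nest block corners
N=np.array([p2(*q,.022) for q in [(169,251),(294,235),(310,358),(188,377)]]); print("block",N.mean(0),N.tolist())
h1,h2=p2(44,117,.3),p2(302,77,.3); print("handle",h1,h2,(h1+h2)/2,np.linalg.norm(h1-h2)); e=h1-h2; print(np.arctan2(e[1],e[0])-np.pi/2)
for c,n in((S,"s"),(T,"t")):
  m=blobs(c["frame"],(0,0,120),(180,60,255),200)
  for a,ce,mm in m:
    print(n,a,ce,c["extrinsics"].shape)
E
```

```text
nest [0.5075 0.1576 0.022 ] [0.5051 0.1568 0.022 ]
plate scene [[0.4009, 0.2014, 0.012], [0.418, 0.0852, 0.012], [0.6806, 0.1199, 0.012], [0.6657, 0.2347, 0.012]] [0.5413 0.1603 0.012 ]
0.2658828501426897 0.12822696624000465 nest: [0.50862902 0.15608759 0.012     ]
low edge [0.4008 0.2013 0.012 ] [0.4143 0.0857 0.012 ] 0.11638560907603655
yaw from lowedge 0.11625541679486795
block [0.504225 0.1566   0.022   ] [[0.5469, 0.2107, 0.022], [0.5574, 0.1146, 0.022], [0.4626, 0.1038, 0.022], [0.45, 0.1973, 0.022]]
handle [0.617  0.2533 0.3   ] [0.6392 0.0947 0.3   ] [0.6281 0.174  0.3   ] 0.16014618322020668
0.13907120553827657
s 2411 [232.0, 25.9] (4, 4)
s 398 [290.4, 4.6] (4, 4)
s 205 [166.7, 15.6] (4, 4)
s 225 [181.8, 34.4] (4, 4)
s 520 [466.9, 62.4] (4, 4)
s 517 [108.0, 74.3] (4, 4)
s 334 [393.3, 115.8] (4, 4)
s 1703 [159.2, 161.8] (4, 4)
s 393 [6.5, 152.4] (4, 4)
s 7052 [456.4, 186.6] (4, 4)
s 724 [299.0, 201.2] (4, 4)
s 19131 [358.1, 330.6] (4, 4)
s 267 [221.3, 270.8] (4, 4)
t 7287 [110.6, 135.6] (4, 4)
t 511 [82.4, 223.0] (4, 4)
t 661 [224.9, 229.9] (4, 4)
```

```bash
cat >> h.py <<'E'
from scipy.spatial.transform import Rotation as Ro
from station import readout, cams
def pose():
    s=readout.state(); T=np.eye(4); T[:3,:3]=Ro.from_euler("xyz",s["tool_rot"]).as_matrix(); T[:3,3]=s["tool_pos"]; return T,s
def delta(p,jaw=None):
    T,s=pose(); R=T[:3,:3]; d=R.T@(np.array(p)-T[:3,3])*1000
    o=[*d.round(1)]
    if jaw is not None: # wanted jaw (tool z) heading, world rad, mod pi
        w=R.T@np.array([np.cos(jaw),np.sin(jaw),0]); a=np.degrees(np.arctan2(-w[1],w[2])); o.append(round((a+90)%180-90,1))
    return o
E
python3 - <<'E'
from h import *
T,s=pose(); print(T.round(3)); 
for j in (0.127,0.127+np.pi/2): print(delta([.64,-.18,.2],j))
print("j1-ish",s["qpos"])
c=cams.read_camera("wrist"); print(c["fx"],c["cx"],c["cy"],c["mount"].round(3).tolist())
E
```

```text
[[-0.    -0.961  0.275  0.186]
 [-0.001  0.275  0.961  0.649]
 [-1.    -0.    -0.001  0.248]
 [ 0.     0.     0.     1.   ]]
[np.float64(48.5), np.float64(-664.8), np.float64(-671.5), np.float64(66.7)]
[np.float64(48.5), np.float64(-664.8), np.float64(-671.5), np.float64(-23.3)]
j1-ish [-1.44147425  0.42664304  0.07385274  1.60652991 -0.03410005  1.11082732
 -0.0670829 ]
328.45703126537256 279.0394997088545 212.63213938560853 [[0.0, -0.265, 0.964, -0.126], [-0.0, -0.964, -0.265, 0.067], [1.0, -0.0, -0.0, 0.001], [0.0, 0.0, 0.0, 1.0]]
```

```bash
python3 -m crank '[[-20,-332,-336,-12],[-20,-332,-336,-12],[-20,-332,-336,-12],[-20,-332,-336,-12],[-20,-332,-336,-12],[-20,-332,-336,-12],[-20,-332,-336,-12],[-20,-665,-671,-23],[-20,-665,-671,-23],[-20,-665,-671,-23],[-20,-665,-671,-23],[-20,-665,-671,-23],[-20,-665,-671,-23],[-20,-665,-671,-23],[-20,-665,-671,-23],[-20,-665,-671,-23],[48,-665,-671,-23],[48,-665,-671,-23],[48,-665,-671,-23]]' 100
python3 - <<'E'
from h import *
T,s=pose(); c=cams.read_camera("wrist"); cv2.imwrite("pics/w1.png",c["frame"][:,:,::-1])
W=T@c["mount"]; print(T.round(3),s["qpos"].round(2))
for lo,hi in(((0,170,60),(6,255,255)),((174,170,60),(180,255,255))):
  for a,ce,m in blobs(c["frame"],lo,hi,100): print(a,ce,cv2.boundingRect(m),ray(c,*ce,.0705,W).round(4))
print(delta([.64,-.18,.03],.127+np.pi/2))
E
```

```text
t: 2.52
tool_pos: [0.6405, -0.179, 0.2015]
tool_rot: [2.661, 1.57, -1.928]
contact_force: [0.7, 0.2, 0.9]
opening: 1.0
[[-0.    -0.992 -0.123  0.641]
 [-0.001 -0.123  0.992 -0.179]
 [-1.     0.    -0.001  0.202]
 [ 0.     0.     0.     1.   ]] [-0.21  0.5   0.53  1.7  -0.28  1.03  2.11]
4497 [278.6, 203.5] (241, 165, 76, 77) [ 0.6363 -0.1794  0.0705]
[np.float64(172.4), np.float64(1.3), np.float64(-0.4), np.float64(-0.2)]
```

View pics/w1.png

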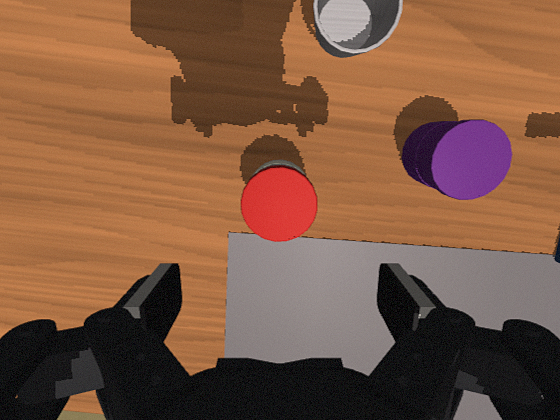

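The wrist view shows the red tin at (279,203), purple at (458,160) and the empty tin at (358,15). The jaw gap is clear of neighbours, so I descend and grip.

```bash
python3 -m crank '[[50,3,-1,0],[100,3,-1,0],[130,3,-1,0],[150,3,-1,0],[165,3,-1,0],[171,3,-1,0],[171,3,-1,0],[171,3,-1,0]]' 100
python3 -m crank '[[0,0,0,0],[0,0,0,0],[0,0,0,0],[0,0,0,0],[0,0,0,0],[0,0,0,0]]' 0 40
python3 -m crank '[[-20,0,0,0],[-60,0,0,0],[-110,0,0,0],[-150,0,0,0],[-150,0,0,0],[-150,0,0,0]]'
python3 - <<'E'
from h import *
T,s=pose(); c=cams.read_camera("wrist"); cv2.imwrite("pics/w2.png",c["frame"][:,:,::-1])
W=T@c["mount"]; print(T.round(4),s["qpos"].round(2),s["opening"])
for a,ce,m in blobs(c["frame"],(0,170,60),(6,255,255),100): 
  print(a,ce,cv2.boundingRect(m),cv2.minEnclosingCircle(cv2.findNonZero(m)))
  x,y,w,h=cv2.boundingRect(m)
  for dz in (.036,.0385,.041,.0435): p=ray(c,*ce,T[2,3]+dz,W); print(dz,(T[:3,:3].T@(p-T[:3,3])*1000).round(1), "diam", c["fx"]*.063/(W[2,3]-T[2,3]-dz))
print(delta([.506,.1568,.18],.127+np.pi/2))
E
```

```text
t: 3.58
tool_pos: [0.6389, -0.1809, 0.0323]
tool_rot: [-2.145, 1.568, -0.451]
contact_force: [-0.2, -0.1, 0.0]
opening: 1.001
t: 4.32
tool_pos: [0.6392, -0.1809, 0.0323]
tool_rot: [-2.11, 1.568, -0.415]
contact_force: [3.2, -0.3, 3.7]
opening: 0.717
t: 5.08
tool_pos: [0.6381, -0.1805, 0.1823]
tool_rot: [-2.091, 1.568, -0.397]
contact_force: [-0.0, -0.6, -4.0]
opening: 0.709
[[ 0.0024 -0.9924 -0.1229  0.6381]
 [-0.001  -0.1229  0.9924 -0.1805]
 [-1.     -0.0022 -0.0013  0.1823]
 [ 0.      0.      0.      1.    ]] [-0.2   0.51  0.53  1.72 -0.3   0.99  2.13] 0.7091632294688102
17108 [279.1, 303.1] (184, 234, 192, 135) ((279.4921569824219, 314.0), 95.51319885253906)
0.036 [-36.   13.5   0.6] diam 230.313324968315
0.0385 [-38.5  15.    0.6] diam 236.90528726310842
0.041 [-41.   16.5   0.6] diam 243.88571462334482
0.0435 [-43.5  18.    0.6] diam 251.28998798398425
[np.float64(1.1), np.float64(89.5), np.float64(350.9), np.float64(-0.2)]
```

View pics/w2.png

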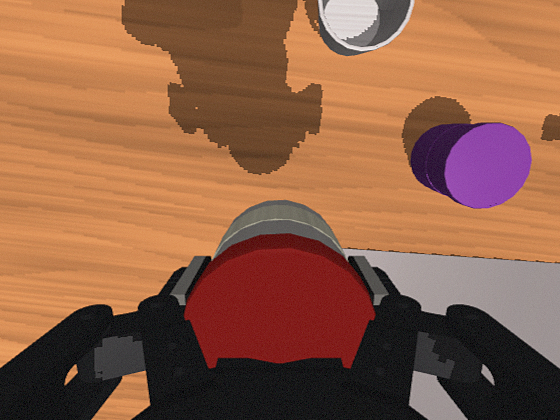

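Tin is held (opening 0.71, lid seen at the bottom centre, spanning columns 184–376, front edge at row 234). Next I move beside the nest to see it with the wrist camera.

```bash
python3 - <<'E'
from h import *
print(delta([.52,.045,.185],.127+np.pi/2))
E
python3 -m crank '[[-3,45,105,0],[-3,90,209,0],[-3,90,209,0],[-3,90,209,0],[-3,90,209,0],[-3,90,209,0],[-3,90,209,0],[-3,90,209,0],[-3,90,209,0]]'
python3 - <<'E'
from h import *
T,s=pose(); c=cams.read_camera("wrist"); cv2.imwrite("pics/w3.png",c["frame"][:,:,::-1]); np.savez("w3.npz",T=T,**c)
W=T@c["mount"]; print(T.round(4),s["contact_force"])
E
```

```text
[np.float64(-3.8), np.float64(89.4), np.float64(238.2), np.float64(-0.2)]
t: 6.25
tool_pos: [0.5231, 0.0154, 0.1842]
tool_rot: [-2.429, 1.569, -0.736]
contact_force: [-0.2, 0.3, -1.8]
opening: 0.715
[[ 0.0013 -0.9925 -0.1221  0.5231]
 [-0.0012 -0.1221  0.9925  0.0154]
 [-1.     -0.0012 -0.0014  0.1842]
 [ 0.      0.      0.      1.    ]] [-0.17859026  0.31216095 -1.84559536]
```

View pics/w3.png

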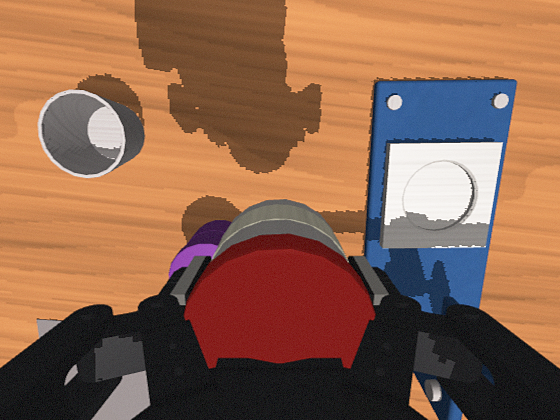

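```bash
python3 - <<'E'
from h import *
d=np.load("w3.npz"); c={k:d[k] for k in d}; T=c["T"]; W=T@c["mount"]; R=T[:3,:3]
f=c["frame"]; g=cv2.cvtColor(f,cv2.COLOR_RGB2GRAY)
# lid centre in tool frame: front arc point per column -> plane of lid top, circle fit with R=31.5
m=max(blobs(f,(0,170,40),(6,255,255),100),key=lambda b:b[0])[2]
P=[]
for u in range(205,355,3):
    v=np.nonzero(m[:,u])[0].min()-.5
    p=ray(c,u,v,T[2,3]+.0382,W); P.append((R.T@(p-T[:3,3]))[1:]*1000)
from scipy.optimize import least_squares as L
P=np.array(P)
for r in (31.5,None):
    q=L(lambda x:np.hypot(P[:,0]-x[0],P[:,1]-x[1])-(r or x[2]),[0,0,31]); print("lid centre tool y,z",q.x.round(2),"rms",np.sqrt(2*q.cost/len(P)).round(2))
# nest rim: radial search for edge on rim
e=cv2.Canny(g,40,100); Q=[]
for th in np.arange(0,360,3):
    t=np.radians(th)
    for r in np.arange(46,22,-.5): # outermost edge in ring (mm on rim plane handled by pixels)
        u,v=440+r*np.cos(t),195+r*np.sin(t)
        if 30<r<42 and e[int(round(v)),int(round(u))]: Q.append(ray(c,u,v,.022,W)[:2]); break
Q=np.array(Q)*1000
q=L(lambda x:np.hypot(Q[:,0]-x[0],Q[:,1]-x[1])-x[2],[506,157,32],loss="soft_l1",f_scale=.5); print("nest",q.x.round(1),len(Q))
C=np.array([ray(c,*k,.022,W)[:2]*1000 for k in[(387,143),(503,142),(487,247),(383,247)]]); print("block",C.mean(0),C.tolist())
cv2.imwrite("pics/w3c.png",cv2.resize(f[120:270,360:530,::-1],None,fx=4,fy=4,interpolation=cv2.INTER_CUBIC)); 
E
```

```text
lid centre tool y,z [ 4.7   0.76 31.  ] rms 0.54
lid centre tool y,z [ 9.79  0.69 26.89] rms 0.18
nest [502.2 158.2  33.4] 119
block [503.09199923 158.61810665] [[462.2264001911493, 101.74827768954361], [449.26927869235305, 200.3193344718627], [544.4810303010639, 214.47775059584006], [556.391287754375, 117.92706383633906]]
```

View pics/w3c.png

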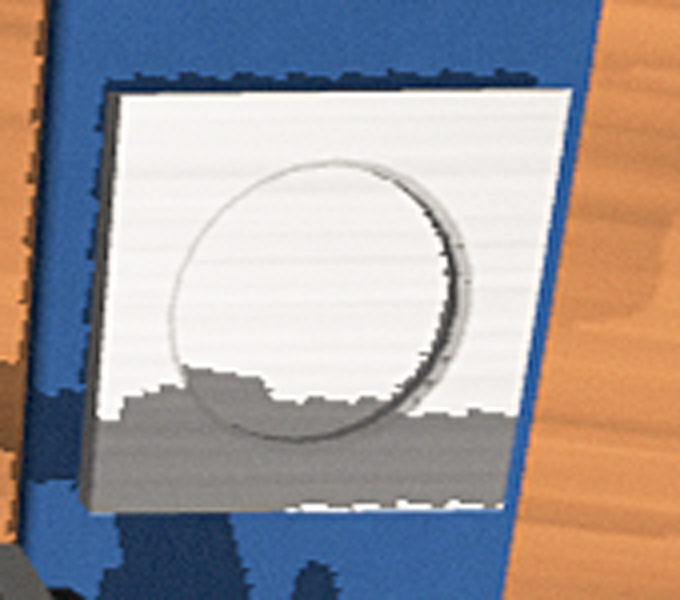

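Crop shows a clean rim circle. Relative tin→nest offset agrees over the three cameras (−134, +337 mm), so the TCP goal over the nest is about (0.5055, 0.157).

```bash
python3 - <<'E'
from h import *
print(delta([.5055,.157,.184],.127+np.pi/2),delta([.5055,.157,.075]))
E
```

```text
[np.float64(0.0), np.float64(0.1), np.float64(142.6), np.float64(-0.2)] [np.float64(109.0), np.float64(0.2), np.float64(142.7)]
```

```bash
python3 -m crank '[[0,0,60,0],[0,0,110,0],[0,0,143,0],[0,0,143,0],[30,0,143,0],[60,0,143,0],[90,0,143,0],[109,0,143,0],[109,0,143,0],[109,0,143,0],[109,0,143,0]]'
python3 - <<'E'
from h import *
print(readout.state()["contact_force"]); print(delta([.5055,.157,.056],.127+np.pi/2),delta([.5055,.157,.0485]))
E
```

```text
t: 7.68
tool_pos: [0.5063, 0.1574, 0.076]
tool_rot: [-1.831, 1.568, -0.137]
contact_force: [-0.3, -0.3, -1.9]
opening: 0.717
[-0.2945307  -0.32607677 -1.9031326 ]
[np.float64(20.0), np.float64(0.9), np.float64(-0.2), np.float64(-0.3)] [np.float64(27.5), np.float64(0.9), np.float64(-0.2)]
```

```bash
python3 -m crank '[[10,1,0,0],[18,1,0,0],[20,1,0,0],[22,1,0,0],[24,1,0,0]]'; python3 -m crank '[[1,0,0,0],[2,0,0,0],[3,0,0,0],[3.5,0,0,0],[3.5,0,0,0]]'
```

```text
t: 8.3
tool_pos: [0.5054, 0.1572, 0.0519]
tool_rot: [-1.839, 1.568, -0.146]
contact_force: [-0.1, 0.3, -2.6]
opening: 0.716
t: 8.93
tool_pos: [0.5055, 0.1572, 0.0485]
tool_rot: [-1.796, 1.568, -0.103]
contact_force: [1.0, -0.7, -0.7]
opening: 0.711
```

It slid in (z at floor level, tiny forces). Release, then rise straight up.

```bash
python3 -m crank '[[0,0,0,0],[0,0,0,0],[0,0,0,0],[0,0,0,0]]' 100; python3 -m crank '[[-30,0,0,0],[-80,0,0,0],[-130,0,0,0],[-130,0,0,0],[-130,0,0,0],[-130,60,0,0],[-130,100,0,0],[-130,100,0,0]]'
python3 - <<'E'
from h import *
for n in("scene","top"):
    c=cams.read_camera(n); np.savez(n+"1.npz",**c)
    for a,ce,m in blobs(c["frame"],(0,170,60),(6,255,255),100):
        p=ray(c,*ce,.0865)
        if abs(p[0]-.5)<.1 and abs(p[1]-.15)<.1: print(n,a,ce,p.round(4),cv2.boundingRect(m))
    if n=="scene": cv2.imwrite("pics/s1.png",cv2.resize(c["frame"][100:280,220:420,::-1],None,fx=4,fy=4,interpolation=cv2.INTER_CUBIC)[:600])
E
```

```text
t: 9.43
tool_pos: [0.5055, 0.1572, 0.0485]
tool_rot: [-1.785, 1.568, -0.092]
contact_force: [0.5, -1.0, 0.4]
opening: 0.999
t: 10.42
tool_pos: [0.4029, 0.1444, 0.177]
tool_rot: [2.872, 1.57, -1.717]
contact_force: [1.4, 0.5, -0.7]
opening: 0.996
scene 374 [303.6, 192.1] [0.5094 0.153  0.0865] (293, 182, 23, 21)
top 347 [223.3, 225.1] [0.5055 0.1556 0.0865] (213, 215, 21, 21)
```

View pics/s1.png

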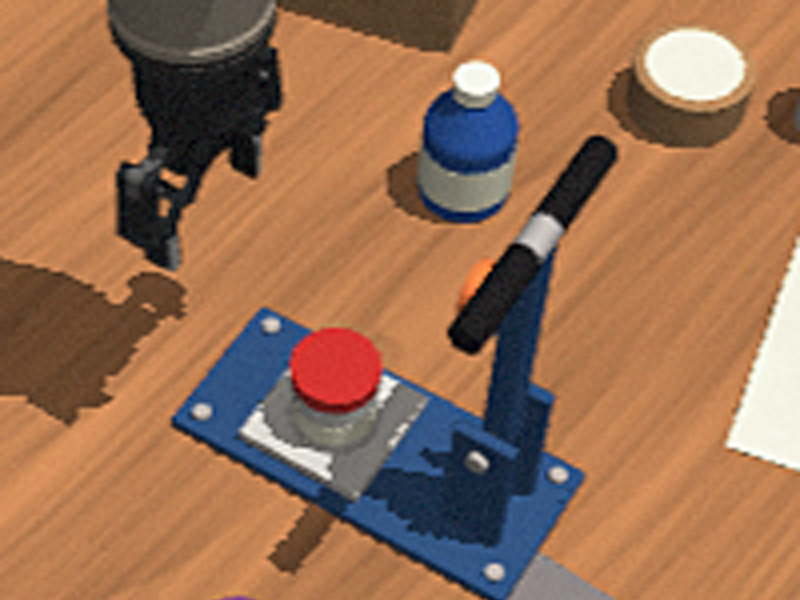

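Tin stands upright and centred in the nest: the lid is at crop (337,367) and the top camera puts it at (0.5055, 0.1556). Now the handle; I take the +y side, which has more reach margin.

```bash
python3 - <<'E'
from h import *
print(readout.state()["qpos"].round(2)); print(delta([.6225,.2245,.39],.13),delta([.6225,.2245,.298],.13)); T,s=pose(); print(T.round(3))
E
```

```text
[-0.95  0.11  0.49  2.23 -0.07  0.82  1.28]
[np.float64(-211.8), np.float64(-225.3), np.float64(52.0), np.float64(89.6)] [np.float64(-119.8), np.float64(-225.1), np.float64(52.1), np.float64(89.6)]
[[ 0.002 -0.992 -0.122  0.406]
 [-0.001 -0.122  0.992  0.145]
 [-1.    -0.002 -0.001  0.178]
 [ 0.     0.     0.     1.   ]]
```

```bash
python3 -m crank '[[-60,0,0,10],[-120,0,0,20],[-180,0,0,30],[-212,0,0,40],[-212,0,0,50],[-212,-60,20,60],[-212,-120,40,70],[-212,-180,52,80],[-212,-225,52,90],[-212,-225,52,90],[-212,-225,52,90],[-212,-225,52,90]]' 100
python3 - <<'E'
from h import *
T,s=pose(); c=cams.read_camera("wrist"); cv2.imwrite("pics/w4.png",c["frame"][:,:,::-1]); np.savez("w4.npz",T=T,**c)
print(s["qpos"].round(2),T.round(3)); print(delta([.6225,.2245,.298],.13))
E
```

```text
t: 12.02
tool_pos: [0.6217, 0.2244, 0.3905]
tool_rot: [-0.119, 1.568, 0.005]
contact_force: [-0.7, -0.2, -0.1]
opening: 0.997
[-0.87  0.35  0.58  1.48 -0.19  1.37 -0.15] [[ 0.002 -0.124  0.992  0.622]
 [ 0.     0.992  0.124  0.224]
 [-1.    -0.     0.002  0.39 ]
 [ 0.     0.     0.     1.   ]]
[np.float64(92.7), np.float64(0.0), np.float64(0.6), np.float64(-0.4)]
```

View pics/w4.png

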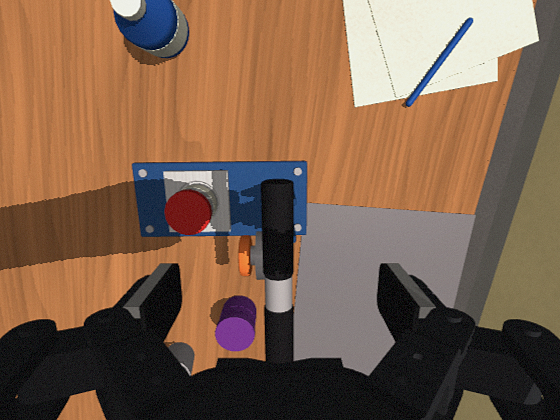

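The wrist view shows the bar at column 278, midway between the jaws (180–378), its grey centre at (278,293) and its +y end at row 180.

```bash
python3 - <<'E'
from h import *
d=np.load("w4.npz"); c={k:d[k] for k in d}; T=c["T"]; W=T@c["mount"]
for u,v in((278,293),(277,181)): p=ray(c,u,v,.305,W); print(p.round(4),(T[:3,:3].T@(p-T[:3,3])*1000).round(1))
E
python3 -m crank '[[40,0,0,0],[70,0,0,0],[85,0,0,0],[93,0,0,0],[93,0,0,0]]' 100
```

```text
[0.6273 0.1745 0.305 ] [ 85.5 -50.1  -0.9]
[0.6167 0.2548 0.305 ] [85.4 30.9 -1.4]
t: 12.7
tool_pos: [0.6221, 0.2245, 0.2982]
tool_rot: [0.089, 1.568, 0.213]
contact_force: [0.1, 0.1, 0.2]
opening: 0.999
```

```bash
python3 -m crank '[[0,0,0,0],[0,0,0,0],[0,0,0,0],[0,0,0,0],[0,0,0,0],[0,0,0,0],[0,0,0,0],[0,0,0,0]]' 0 50; python3 - <<'E'
import numpy as np
for th in np.arange(.1,1.6,.1): print(round(th,2), round(190*(1-np.cos(th))), round(-190*np.sin(th)),end=" | ")
E
```

```text
t: 13.7
tool_pos: [0.6215, 0.2245, 0.2986]
tool_rot: [0.266, 1.569, 0.39]
contact_force: [-7.0, -1.7, 6.3]
opening: 0.24
0.1 1 -19 | 0.2 4 -38 | 0.3 8 -56 | 0.4 15 -74 | 0.5 23 -91 | 0.6 33 -107 | 0.7 45 -122 | 0.8 58 -136 | 0.9 72 -149 | 1.0 87 -160 | 1.1 104 -169 | 1.2 121 -177 | 1.3 139 -183 | 1.4 158 -187 | 1.5 177 -190 |
```

```bash
python3 -m crank '[[0,0,-9,0],[1,0,-19,0],[2,0,-28,0],[4,0,-38,0],[6,0,-47,0],[8,0,-56,0],[12,0,-65,0],[15,0,-74,0],[19,0,-83,0],[23,0,-91,0],[23,0,-91,0]]'
python3 - <<'E'
from h import *
print(delta([.6215,.2245,.2986],.127))
E
```

```text
t: 15.08
tool_pos: [0.5312, 0.2125, 0.2758]
tool_rot: [0.162, 1.568, 0.286]
contact_force: [3.3, -4.0, 2.8]
opening: 0.239
[np.float64(-22.5), np.float64(0.7), np.float64(91.2), np.float64(-0.2)]
```

```bash
python3 -m crank '[[5,0,-8,0],[10,0,-16,0],[16,0,-24,0],[22,0,-31,0],[28,0,-38,0],[35,0,-45,0],[42,0,-52,0],[49,0,-58,0],[57,0,-64,0],[65,0,-69,0],[73,0,-74,0],[81,0,-78,0],[90,0,-82,0],[98,0,-86,0],[107,0,-89,0],[117,0,-92,0],[117,0,-92,0]]'
python3 - <<'E'
from h import *
d=delta([.6215,.2245,.2986],.127); print(d); print("theta",np.arccos(1+d[0]/190),np.arcsin(d[2]/190))
c=cams.read_camera("scene"); cv2.imwrite("pics/s2.png",cv2.resize(c["frame"][100:280,220:420,::-1],None,fx=4,fy=4,interpolation=cv2.INTER_CUBIC)[:600])
E
```

```text
t: 17.2
tool_pos: [0.4406, 0.2006, 0.1585]
tool_rot: [-0.021, 1.567, 0.102]
contact_force: [1.5, -6.3, 7.3]
opening: 0.238
[np.float64(-139.4), np.float64(1.4), np.float64(183.0), np.float64(-0.2)]
theta 1.3012275728795724 1.2985075905900467
```

View pics/s2.png

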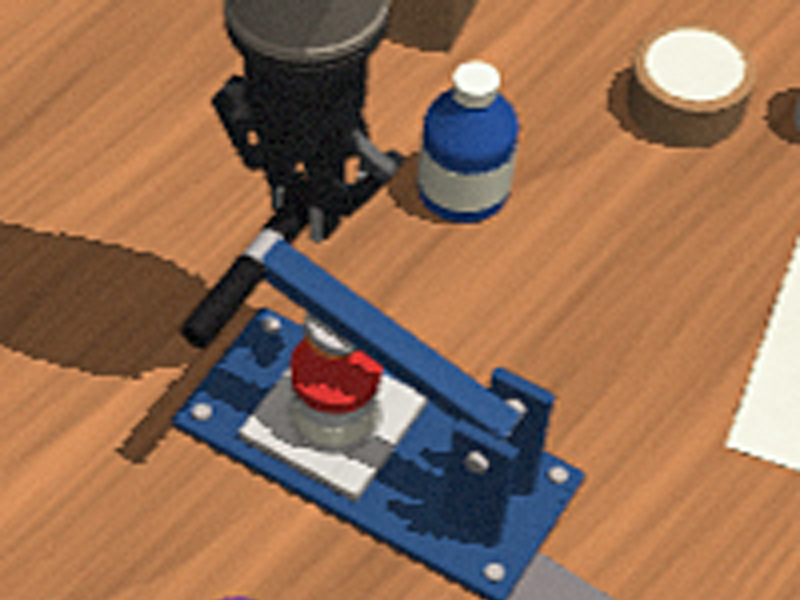

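The arm follows the grip to about 1.30 rad, with the pad coming down over the lid at crop (335,350). Last stretch to level, slowly.

```bash
python3 -m crank '[[9,0,-2,0],[19,0,-4,0],[26,0,-5,0],[32,0,-6,0],[38,0,-7,0],[42,0,-7,0],[46,0,-7,0],[49,0,-7,0],[51,0,-7,0],[51,0,-7,0],[51,0,-7,0],[51,0,-7,0]]'
python3 - <<'E'
from h import *
d=delta([.6215,.2245,.2986],.127); print(d); print("theta",np.arccos(1+d[0]/190))
c=cams.read_camera("scene"); cv2.imwrite("pics/s3.png",cv2.resize(c["frame"][100:280,220:420,::-1],None,fx=4,fy=4,interpolation=cv2.INTER_CUBIC)[:600])
# beam/handle height from depth: black handle free end
W=c["extrinsics"];h=cv2.cvtColor(c["frame"],cv2.COLOR_RGB2HSV)
E
```

```text
t: 18.75
tool_pos: [0.4325, 0.1995, 0.1078]
tool_rot: [-0.055, 1.569, 0.069]
contact_force: [-10.7, -3.6, 15.1]
opening: 0.243
[np.float64(-190.6), np.float64(1.5), np.float64(190.8), np.float64(-0.2)]
theta 1.5739542267803408
```

View pics/s3.png

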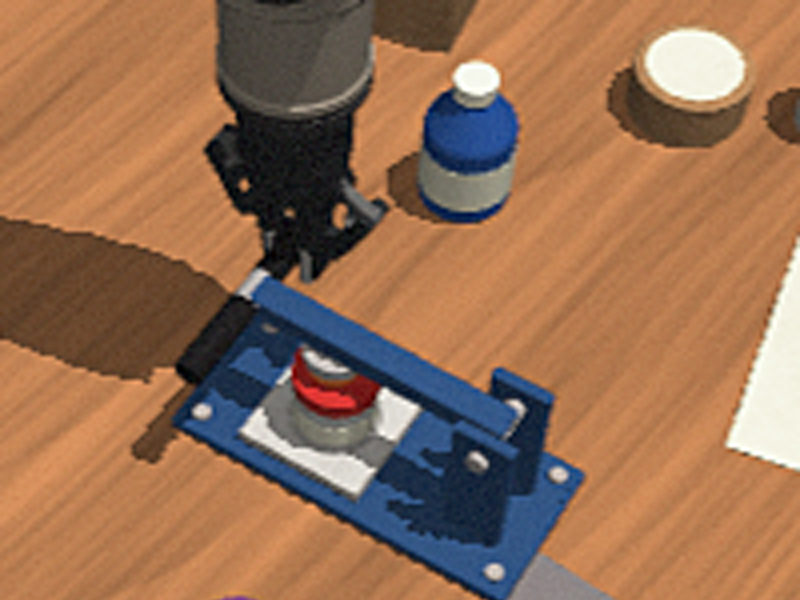

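The beam looks level and the lid seated. One independent check of beam slope from the depth map, and a settling hold.

```bash
python3 -m crank '[[0,0,0,0],[0,0,0,0],[0,0,0,0],[0,0,0,0]]'
python3 - <<'E'
from h import *
d=delta([.6215,.2245,.2986],.127); print("theta",np.arccos(1+d[0]/190))
for n in("scene","top"):
  c=cams.read_camera(n); v,u=np.mgrid[:420,:560]; z=c["z_map"]; K=np.stack([(u-c["cx"])/c["fx"]*z,(v-c["cy"])/c["fy"]*z,z],-1)
  P=K@c["extrinsics"][:3,:3].T+c["extrinsics"][:3,3]-[.5055,.157,0]
  cs,sn=np.cos(.127),np.sin(.127); x=P[...,0]*cs+P[...,1]*sn; y=-P[...,0]*sn+P[...,1]*cs; Z=P[...,2]
  m=(z>0)&(abs(y)<8)&(x>-45)&(x<90e-3)&(x>-.045)&(Z>.1)&(Z<.14); m&=abs(y)<.008
  k=np.polyfit(x[m],Z[m],1); r=abs(Z[m]-np.polyval(k,x[m]))<.003; k=np.polyfit(x[m][r],Z[m][r],1); print(n,m.sum(),"slope",k,"theta",np.pi/2-k[0])
  for nm,lo,hi in(("green",(55,150,50),(75,255,255)),):
    for a,ce,mm in blobs(c["frame"],lo,hi,60):
      p=ray(c,*ce,.0645); 
      if p[1]<0: print(nm,p.round(3))
E
```

```text
t: 19.3
tool_pos: [0.4325, 0.1995, 0.1084]
tool_rot: [0.289, 1.569, 0.412]
contact_force: [-4.5, -3.3, 15.3]
opening: 0.24
theta 1.5707963267948966
scene 284 slope [-0.0380159   0.12475191] theta 1.6088122232022881
top 264 slope [-0.04151784  0.12519957] theta 1.6123141717845182
green [ 0.455 -0.327  0.064]
```

Both depth views show the beam still 0.04 rad short of level (θ≈1.53; my printed sign was flipped), so the bar slipped a few mm in the grip. I press 5 mm lower with a firmer grip.

```bash
python3 -m crank '[[2,0,0,0],[3,0,0,0],[4,0,0,0],[5,0,0,0],[5,0,0,0],[5,0,0,0],[5,0,0,0],[5,0,0,0]]' 0 80
python3 - <<'E'
from h import *
for n in("scene","top"):
  c=cams.read_camera(n); v,u=np.mgrid[:420,:560]; z=c["z_map"]; K=np.stack([(u-c["cx"])/c["fx"]*z,(v-c["cy"])/c["fy"]*z,z],-1)
  P=K@c["extrinsics"][:3,:3].T+c["extrinsics"][:3,3]-[.5055,.157,0]
  cs,sn=np.cos(.127),np.sin(.127); x=P[...,0]*cs+P[...,1]*sn; y=-P[...,0]*sn+P[...,1]*cs; Z=P[...,2]
  m=(z>0)&(abs(y)<.008)&(x<.09)&(x>-.045)&(Z>.1)&(Z<.14)
  k=np.polyfit(x[m],Z[m],1); r=abs(Z[m]-np.polyval(k,x[m]))<.003; k=np.polyfit(x[m][r],Z[m][r],1); print(n,"theta",np.pi/2+k[0],k)
  m=(z>0)&(abs(x-.3)<.3)&(abs(Z)<.01)&(abs(y+.1)<.03)&(x<.2)&(x>-.1); k=np.polyfit(x[m],Z[m],1); print("table slope check",k)
E
```

```text
t: 20.4
tool_pos: [0.4323, 0.1995, 0.1038]
tool_rot: [0.624, 1.569, 0.748]
contact_force: [-2.8, -2.2, 11.5]
opening: 0.235
scene theta 1.5468161848861084 [-0.02398014  0.12227787]
table slope check [ 0.00731692 -0.00125598]
top theta 1.546827049490653 [-0.02396928  0.12259385]
table slope check [ 0.0065826  -0.00080305]
```

```bash
python3 -m crank '[[1,0,0,0],[2,0,0,0],[3,0,0,0],[4,0,0,0],[4,0,0,0],[4,0,0,0],[4,0,0,0],[4,0,0,0],[4,0,0,0],[4,0,0,0]]' 0 80
python3 - <<'E'
from h import *
for n in("scene","top"):
  c=cams.read_camera(n); v,u=np.mgrid[:420,:560]; z=c["z_map"]; K=np.stack([(u-c["cx"])/c["fx"]*z,(v-c["cy"])/c["fy"]*z,z],-1)
  P=K@c["extrinsics"][:3,:3].T+c["extrinsics"][:3,3]-[.5055,.157,0]
  cs,sn=np.cos(.127),np.sin(.127); x=P[...,0]*cs+P[...,1]*sn; y=-P[...,0]*sn+P[...,1]*cs; Z=P[...,2]
  m=(z>0)&(abs(y)<.008)&(x<.09)&(x>-.045)&(Z>.1)&(Z<.14)
  k=np.polyfit(x[m],Z[m],1); r=abs(Z[m]-np.polyval(k,x[m]))<.003; k=np.polyfit(x[m][r],Z[m][r],1); print(n,"theta",np.pi/2+k[0],k)
  m=(z>0)&(np.hypot(x,y)>.022)&(np.hypot(x,y)<.03)&(Z>.07)&(Z<.092); print("lid top z",np.median(Z[m]),m.sum())
s=readout.state(); print(s["contact_force"],s["opening"],s["tool_pos"])
E
```

```text
t: 21.75
tool_pos: [0.4323, 0.1995, 0.1004]
tool_rot: [0.844, 1.569, 0.968]
contact_force: [-3.1, -3.4, 14.8]
opening: 0.236
scene theta 1.5635833427646193 [-0.00721298  0.12015305]
lid top z 0.07899929348559809 85
top theta 1.5647364856405244 [-0.00605984  0.12025627]
lid top z 0.08020619450100774 93
[-2.36961617 -2.92339564 15.07143775] 0.2347190074847436 [0.43229786 0.19946688 0.10036166]
```

Beam level (θ≈1.564). Lid top is at about 80 mm, against 80.5 fully home and 86.5 raised, and I am still gripping. Handing in.

```bash
python3 -c "
from station import order; print(order.finish_job())"
```

```text
the job is handed in; nothing more can be done
None
```

I stood the red-lidded tin in the nest and let go of it. I then brought the press arm down to level by the +y half of its handle, and handed in at about 22 s with the gripper still holding it down. The hand-in gives no verdict, so the result is judged from my own last checks:

- **Arm angle:** both depth cameras put it at about 1.564 rad.
- **Lid:** its top measured 79–80 mm above the table. That matches fully home (80.5 mm); raised, it would be 86.5 mm.
- **Holding force:** the wrist felt about 15 N upwards, and the gripper was still closed on the bar. I could not measure the pad's force on the lid directly.
- **Tin position:** after release, the top camera put the lid within about 1.5 mm of the nest estimate. The scene camera was about 5 mm off, judging from a partly hidden lid.
- **Bystanders:** the green-lidded tin had not moved when I re-measured it near the end. The canister looked unmoved in the pictures. I did not re-check the empty tin or the purple look-alike at the end, but nothing was moved near them.

**Disagreement:** the hand position implied the arm was level at 1.571 rad, while the depth images showed only 1.53. The bar had slipped a few mm in the grip, so I pressed about 9 mm further with a firmer grip, going by the cameras.

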